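# Slide the press plate off its sprung bed and lay it on the glued boxes

## Task

Press lightly on the blue steel press plate and slide it out over the open lip of its feeder until a good third of it sticks out, let it rest there, then take it by the overhanging end and lay it flat, centred and lengthwise along the row of three freshly wrapped boxes in the gluing jig, so that it presses them while the glue sets. Be gentle: never lean hard on the feeder or on the boxes (15 N is already too much on the plate in the feeder), do not drop the plate, and leave the loose things around them where they are.

Things in the scene. Friction and masses are not known exactly. Their poses are not given: they have to be found in the camera images.
- plate: Blue flat steel press plate, 150 x 60 x 3 mm, 0.20 to 0.30 kg, ends alike. Origin: centre of its underside; x along its length, y across, z up. Starts lying lengthwise on the feeder's bed, 2 mm clear of the fences, one end just behind the lip; the fences stand 4 mm above its top, so it cannot be gripped there. Closed fingertips pressing with 8 to 10 N drag it; less may slip.
- feeder: Fixed wooden feeder stand. Origin: centre of its underside; -x is its open end (lip at x = -80 mm), +x end has a 100 mm high back wall (inner face x = +91 mm). Side fences along x: inner faces 64 mm apart, 10 mm thick, tops 87 mm above the table, ending 3 mm or less from the lip. The bed lies between them. Before the lip it is free down to the table.
- bed: Dark bed under the plate, 170 x 62 mm, top 80 mm up at rest. Origin on its hinge at the feeder's back (feeder x = +90 mm), the lip at its x = -170 mm. Sprung up against a stop: pushed, it turns and the lip sinks (45 N m/rad after some 0.15 N m preload, at most 0.12 rad): stiff near the hinge (12 N/mm at 60 mm), soft near the lip (2 N/mm at 145 mm).
- lip (a point): Middle of the top edge of the bed's lip at rest, 80 mm above the table, on the feeder (does not move with the bed). Axes as the feeder: -x points outward over the edge, y across. The plate's overhang is 75 mm minus the x of its centre in this frame.
- jig: Fixed gluing jig: wooden base 200 x 100 mm; on it a sprung deck with three kraft boxes in orange wraps fixed in a row along x, each 46 (x) x 50 (y) x 44 mm at 49 mm pitch; low stops (44 mm above the table) at the row's ends. Origin: centre of the base's underside; x along the row. The deck stays up under the plate alone; pressed harder (some 6 N more) it sinks 1 mm per 3 N, 9 mm at most.
- jig_top (a point): Centre of the top of the row of boxes, 68 mm above the table, x along the row: where the centre of the plate's underside belongs (either way round). The plate is 10 mm wider than the row and 6 mm longer.
- soapbox: Loose finished box, kraft cardboard with orange wrap, 46 x 50 x 44 mm, origin under its centre. Leave alone.
- gluebowl: Loose steel glue bowl, 76 mm across, 30 mm high, origin under its centre. Leave alone.
- taperoll: Loose yellow roll of tape lying flat, 80 mm across, 25 mm high, origin under its centre. Leave alone.
Not all that is in view belongs to the job. Several things have the shape of the plate; the one meant has the colours described above.

How it is judged:
By the outcome, as a careful person would: the job done as asked, in the order asked, and still so for the second after the job is handed in, with the robot touching nothing.
It also fails if it takes over 64 s, if anything falls off the work surface, if the arm or the gripper's body presses on something with over 40 N, if the wrist force passes 120 N, or if a joint passes its speed limit or range.

## Robot

A 6-joint arm with a two-finger parallel gripper is mounted at the origin on the work surface. World frame = base frame: x ahead of the robot, y to its left, z up, the work surface at z = 0. Lengths are in m, angles in rad, forces in N, time in s.
With the tool pointing down it reaches from about 0.4 to 0.925 m from the base axis. Payload 12.5 kg.
Tool frame: the origin (TCP) lies at the very end of the fingers, on their centre line; the grasp point (between the pads) lies 19 mm behind it; z points along the fingers, y is the line along which they close (so a half turn about z gives the same grasp; the last joint's range is limited). The gripper opens to 95 mm and grips with 3 to 60 N. Pads are 20 mm wide; open, the fingers measure 119 mm over their backs; the gripper's body (75 mm by 180 mm) begins 59 mm behind the grasp point.
Start: joints at [1.022, 0.491, 1.559, -0, 1.092, -0.106], TCP at [0.268, 0.565, 0.215] pointing down, gripper open.
Joint ranges: [-3.1, 3.1], [-0.84, 2.19], [0.05, 2.79], [-1.13, 4.28], [0.06, 2.93], [-2.69, 2.69]. Speed limits (rad/s): [2.22, 2.22, 2.79, 3.14, 3.14, 3.14].

## Interface

Orientations are given as a rotation vector (axis times angle).
In Python, from bench import r gives the robot as it stands.
- The arm moves only by the tool move_arm, never from a script. Its arguments are lists of equal length, an entry for each row: "twist": the turn, a rotation vector about the tool's x, y, z in rad, a list of three; "offset": the shift along the tool's x, y, z in mm, a list of three; "hand": the closure, from 0 (fully open) to 1 (shut). A call has 1 to 20 rows; each row shifts and turns the commanded pose from where the row before left it, along the tool's axes as they then stand; what a row does not reach is not made up. A row lasts 1/12 s, in which the tool goes at most 41.7 mm and 7.16 degrees, less where a joint would pass 70% of its speed; a pose out of reach is approached as far as the arm can. A call with a gripper value outside its range is refused whole. The fingers move at their own pace and stop on an object; "grip_force" is the grip in N (left out, the last holds). Time passes only in rows, so rows that do not move let the fingers close. It gives the time, the measured TCP pose, the force, the opening and the grip force at its end, in the units of the state.
- r.state(): the state, without advancing time (a new reading comes with each control period).
- r.capture(name): name is "scene" or "top" or "wrist"; returns a dict with "image" (384x512x3 uint8, red, green, blue), "mtx" (3x3 intrinsics, pixels), "view" (4x4, takes a point from world to camera coordinates); the wrist camera has in their place "T_tool_cam" (4x4, takes a point from camera to tool coordinates, whose origin is the TCP and whose axes are the flange's). Camera axes: x right, y down, z forward; pixel columns grow to the right and rows downward; lengths in m; the calibration is good to about 2 mm. A picture is of the moment at which its call begins: read the wrist's pose just before it. There is no depth.
- r.hand_in(): hands the job in; it is judged then, once.
The state is a dict: "clock": time; "qpos": joint angles; "qvel": joint speeds; "joint_torque": joint torques, N m; "ee_pos": TCP position; "tool_rot": TCP orientation; "contact_force": force on the tool from outside, world axes, zero at the start; "torque": the same for the moment, N m; "width": finger opening in m; "gripper_force": force on a finger pad.
Only numpy, scipy, OpenCV 4.12 (cv2) and the standard library are available. Lean on these libraries where they do the work, as an engineer would, in place of code of your own. Each camera call takes 0.05 s, during which the arm holds its last target. There are 200 camera calls.

## Working session

There is one attempt and no reset: what is moved stays moved. The work goes in short steps, Python scripts to look and compute and a tool call to move; the robot and the scene stay as the last step left them, time stands still between calls to the robot, and variables do not carry over. Pictures are saved under pics/ and viewed, at most 10 in all, crops included, and the job is handed in when it is done.

Besides the shell and the picture viewer there is one more tool, called after "Request:" by a JSON object that holds its "api" and its "payload". move_arm: Moves the arm, as the interface text tells. Its arguments: {"type":"object","properties":{"twist":{"type":"array"},"offset":{"type":"array"},"hand":{"type":"array"},"grip_force":{"type":"number"}},"required":["twist","offset","hand"]}

```bash
mkdir -p pics; ls; python3 - <<'E'
from bench import r
import cv2,numpy as np,pickle
d={}
ims=[]
s=r.state();print(s)
for n in("scene","top"):
    c=r.capture(n);d[n]=c;ims.append(c["image"]);print(n,c["mtx"],c["view"])
pickle.dump(d,open("cap.pkl","wb"))
for n in d: cv2.imwrite(f"pics/{n}0.png",cv2.resize(d[n]["image"][:,:,::-1],(800,600)))
E
```

```text
pics
{'clock': 0.0, 'qpos': array([ 1.02241938e+00,  4.91559457e-01,  1.55946366e+00,  7.93719272e-07,
        1.09169347e+00, -1.05655157e-01]), 'qvel': array([ 0.000489  , -0.00217155, -0.00159569, -0.00098366, -0.00060949,
        0.00108663]), 'joint_torque': array([-9.07919621e-04, -6.12640929e+01, -2.58183843e+01,  6.92315586e-02,
        4.81304736e-02, -1.28253923e-04]), 'ee_pos': array([0.26763001, 0.56452421, 0.21405692]), 'tool_rot': array([-6.89681321e-01, -3.06458298e+00,  1.67135822e-03]), 'contact_force': array([ 0.82469729, -0.35957154, -1.10142086]), 'torque': array([-0.00341279, -0.0193299 , -0.00699275]), 'gripper_force': 0.0, 'width': 0.09489238158029845}
scene [[450.80674538   0.         254.45100562]
 [  0.         450.80674538 185.86679067]
 [  0.           0.           1.        ]] [[ 0.31271117  0.94981065  0.00845266  0.00695856]
 [ 0.81762435 -0.26464031 -0.51132762 -0.42513691]
 [-0.4834275   0.16680896 -0.8593443   1.60124399]
 [ 0.          0.          0.          1.        ]]
top [[483.02360689   0.         252.29622836]
 [  0.         483.02360689 202.44334147]
 [  0.           0.           1.        ]] [[ 0.07040651 -0.99751422  0.00288315 -0.19462794]
 [-0.97539593 -0.06945012 -0.20923544  0.5137724 ]
 [ 0.20891556  0.01191933 -0.97786104  1.33363094]
 [ 0.          0.          0.          1.        ]]
```

View pics/scene0.png

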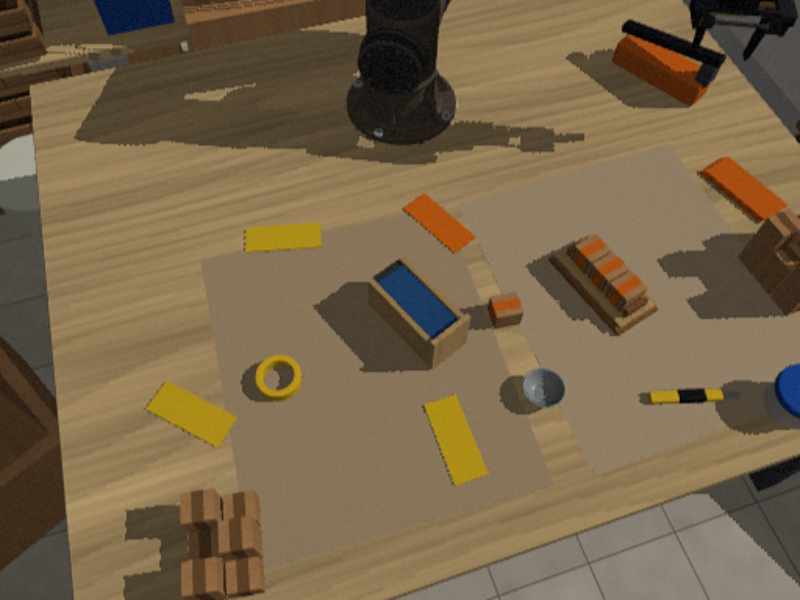

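View pics/top0.png

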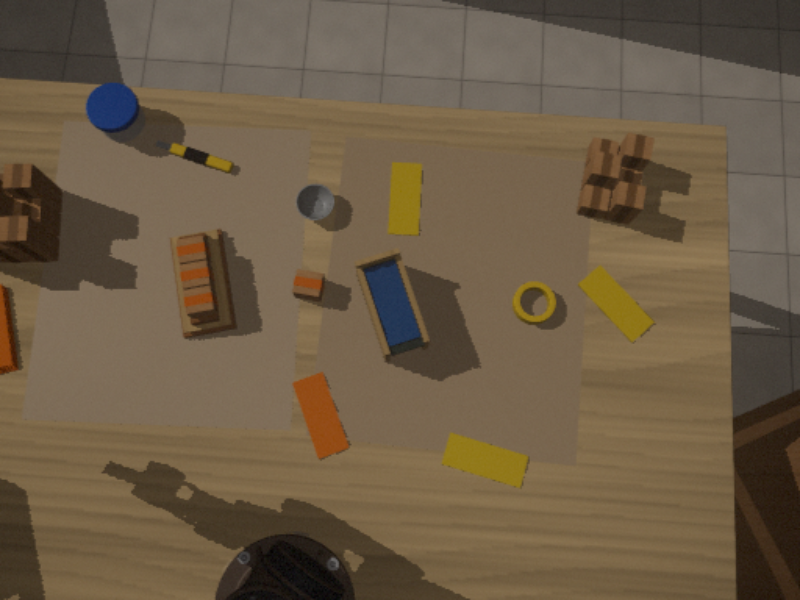

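Candidates for the plate, by their pixels in the top view:
- Blue at (393,305) in the feeder.
- Yellow at (405,198), (617,303) and (486,460).
- Orange at (322,415) and (5,330).
- The round blue lid at (112,107) is not plate-shaped.

Only the one in the feeder is a blue rectangle with fences around it. I'll confirm it with an enlarged crop and see which end is the lip.

```bash
python3 - <<'E'
import cv2,numpy as np,pickle
d=pickle.load(open("cap.pkl","rb"))
t=d["top"]["image"][150:235,215:285,::-1];s=d["scene"]["image"][155:240,225:310,::-1]
j=d["top"]["image"][140:220,100:160,::-1]
f=lambda a:cv2.resize(a,(int(a.shape[1]*300/a.shape[0]),300)if 0 else (int(a.shape[1]*580/a.shape[0]*.55),int(580*.55)),interpolation=cv2.INTER_CUBIC)
cv2.imwrite("pics/crop.png",np.hstack([f(t),f(s),f(j)]))
E
```

```text
(no output)
```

View pics/crop.png

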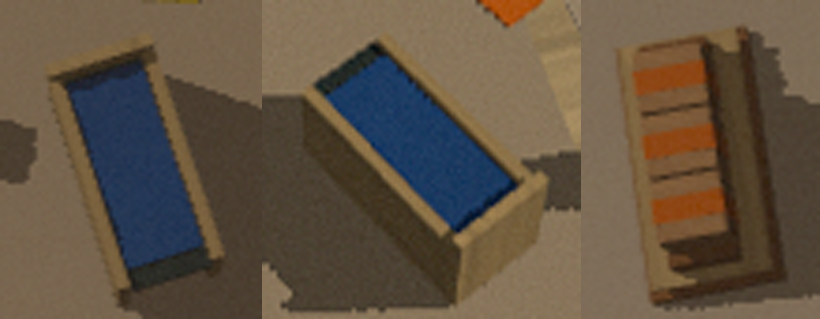

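The crop confirms the blue plate in the feeder. The back wall is at the far end (top of the top view), and the dark open lip is at the end nearest the robot. The jig row has three orange stripes. Now I'll measure.

```bash
cat > h.py <<'E'
import cv2,numpy as np
from scipy.spatial.transform import Rotation as R
def cast(c,px,z):
    px=np.atleast_2d(px).astype(float);V=c["view"];Ri=V[:3,:3].T;o=-Ri@V[:3,3]
    d=np.c_[px,np.ones(len(px))]@np.linalg.inv(c["mtx"]).T@Ri.T
    return o+d*((z-o[2])/d[:,2])[:,None]
def blobs(m,amin=20):
    cs=cv2.findContours(m.astype(np.uint8),cv2.RETR_EXTERNAL,cv2.CHAIN_APPROX_NONE)[0]
    return [c[:,0,:] for c in cs if cv2.contourArea(c)>amin]
def rect(P):
    (cx,cy),(w,h),a=cv2.minAreaRect((P[:,:2]*1000).astype(np.float32))
    if w<h: w,h,a=h,w,a+90
    return cx,cy,w,h,(a+90)%180-90
def hsv(c): return cv2.cvtColor(c["image"],cv2.COLOR_RGB2HSV)
E
python3 - <<'E'
import pickle;from h import *
d=pickle.load(open("cap.pkl","rb"))
from bench import r
for n in d:
    c=d[n];V=c["view"];print(n,"cam",-V[:3,:3].T@V[:3,3]);H=hsv(c)
    for b in blobs((abs(H[...,0].astype(int)-110)<12)&(H[...,1]>120),100): print(" blue",b.mean(0).round(),np.round(rect(cast(c,b,.083)),1))
    for b in blobs((abs(H[...,0].astype(int)-10)<5)&(H[...,1]>190)&(H[...,2]>110),15): print(" or",b.mean(0).round(),np.round(rect(cast(c,b,.068)),1))
s=r.state();print(R.from_rotvec(s["tool_rot"]).as_matrix().round(3))
E
```

```text
scene cam [ 1.11951165 -0.38621953  1.15857683]
 blue [506. 249.] [888.7 375.7  97.9  37.5 -34.5]
 blue [267. 192.] [ 542.8 -152.4  149.1   57.9   22. ]
 blue [85.  8.] [-391.2 -523.9  165.9  129.9   90. ]
 or [324. 195.] [5.922e+02 3.000e-01 4.830e+01 1.600e+01 8.370e+01]
 or [402. 182.] [623.8 227.4  49.2  17.1 -74.9]
 or [390. 170.] [576.  215.4  50.6  17.7 -75.3]
 or [379. 158.] [529.2 202.9  48.8  17.2 -74.6]
 or [281. 142.] [385.3 -52.7 141.2  55.9  24. ]
 or [476. 119.] [490.1 554.1 157.2  71.5  17.9]
 or [448.  59.] [231.8 606.9  67.3  14.9 -53.2]
 or [424.  35.] [ 93.2 592.1 175.7  56.8  21.7]
top cam [ 0.23621832 -0.17435856  1.41216628]
 blue [251. 195.] [ 543.4 -152.6  143.1   58.    22.3]
 blue [72. 69.] [890.5 409.6 101.9  93.2  49.3]
 or [205. 266.] [337.  -39.3 141.7  55.6  24.4]
 or [126. 191.] [530.9 203.3  49.9  17.5 -76.1]
 or [  2. 211.] [454.  551.9 158.1  21.8  17.5]
 or [197. 180.] [576.3   5.9  49.8  17.   84.3]
 or [124. 175.] [578.2 215.7  49.6  17.1 -74.1]
 or [122. 159.] [625.8 228.6  50.1  17.4 -74. ]
[[-0.904  0.428 -0.001]
 [ 0.428  0.904 -0.001]
 [ 0.    -0.001 -1.   ]]
```

Request:
{"api": "move_arm", "payload": {"twist": [[0,0,0.122],[0,0,0.122],[0,0,0.122],[0,0,0.122],[0,0,0.122],[0,0,0.122],[0,0,0.122],[0,0,0.122],[0,0,0.122],[0,0,0.122],[0,0,0.122],[0,0,0.122],[0,0,0.122],[0,0,0.122],[0,0,0.122],[0,0,0.122],[0,0,0.122],[0,0,0.122],[0,0,0.122],[0,0,0]], "offset": [[0,0,0],[0,0,0],[0,0,0],[0,0,0],[0,0,0],[0,0,0],[0,0,0],[0,0,0],[0,0,0],[0,0,0],[0,0,0],[0,0,0],[0,0,0],[0,0,0],[0,0,0],[0,0,0],[0,0,0],[0,0,0],[0,0,0],[0,0,0]], "hand": [1,1,1,1,1,1,1,1,1,1,1,1,1,1,1,1,1,1,1,1], "grip_force": 20}}

```text
clock: 1.77
ee_pos: [0.2677, 0.5646, 0.2143]
tool_rot: [3.086, 0.586, -0.001]
contact_force: [0.2, -0.1, 0.2]
width: 0.0004
gripper_force: 0.0
```

```bash
cat >> h.py <<'E'
def to_tool(s,p):
    return R.from_rotvec(s["tool_rot"]).as_matrix().T@(np.array(p)-s["ee_pos"])*1000
E
python3 - <<'E'
import pickle;from h import *
from bench import r
d=pickle.load(open("cap.pkl","rb"))
a=np.radians(22.1);u=np.array([np.cos(a),np.sin(a),0]);v=np.array([-u[1],u[0],0])
for n in d:
    c=d[n];K=c["mtx"];V=c["view"]
    for name,vo,z in(("bed",0,.08),("fence+",37,.087),("fence-",-37,.087)):
        out=[]
        for t in range(-110,-56,2):
            q=[]
            for w in(-4,0,4) if vo else (-15,-5,5,15):
                p=np.array([.543,-.1525,z])+u*t/1000+v*(vo+w)/1000
                q.append((K@(V[:3,:3]@p+V[:3,3])))
            q=np.array(q);q=(q[:,:2]/q[:,2:]).astype(np.float32)
            g=cv2.remap(c["image"],q[:,0][None],q[:,1][None],cv2.INTER_LINEAR)[0].mean(0)
            out.append((t,*g.astype(int)))
        print(n,name," ".join(f"{o[0]}:{o[1]},{o[2]},{o[3]}" for o in out))
s=r.state();print(s["clock"],s["ee_pos"],s["qpos"].round(2));print(to_tool(s,[.5615,-.145,.215]))
print(R.from_rotvec(s["tool_rot"]).as_matrix().round(4))
E
```

```text
scene bed -110:137,116,90 -108:136,117,90 -106:136,116,90 -104:136,117,90 -102:137,117,90 -100:136,116,90 -98:137,117,90 -96:137,117,90 -94:138,118,91 -92:138,118,91 -90:109,96,75 -88:69,65,53 -86:42,46,41 -84:35,41,37 -82:35,41,37 -80:35,41,37 -78:36,41,39 -76:31,42,51 -74:27,50,77 -72:27,56,93 -70:28,58,100 -68:28,58,98 -66:29,59,98 -64:28,59,98 -62:28,59,97 -60:27,59,97 -58:28,59,98
scene fence+ -110:136,117,90 -108:135,116,90 -106:136,116,90 -104:136,117,89 -102:136,116,89 -100:136,117,90 -98:137,117,90 -96:135,116,89 -94:135,116,89 -92:135,116,89 -90:136,117,90 -88:135,116,88 -86:133,112,80 -84:132,109,73 -82:130,106,68 -80:130,105,68 -78:130,105,68 -76:129,106,68 -74:129,106,68 -72:129,106,68 -70:130,105,67 -68:129,105,67 -66:130,105,68 -64:130,105,68 -62:130,105,67 -60:130,106,66 -58:130,105,67
scene fence- -110:137,117,91 -108:137,117,90 -106:136,117,89 -104:136,118,90 -102:136,117,90 -100:136,116,89 -98:136,116,90 -96:135,116,89 -94:136,116,89 -92:136,116,89 -90:137,117,90 -88:137,117,88 -86:136,114,80 -84:132,107,71 -82:128,103,65 -80:127,103,65 -78:129,105,66 -76:127,104,6
[... 808 characters left out ...]
:114,92,61 -66:115,92,59 -64:114,90,58 -62:112,90,60 -60:112,91,60 -58:115,93,60
top fence- -110:75,61,47 -108:75,62,48 -106:74,63,48 -104:74,62,47 -102:74,61,47 -100:75,61,48 -98:74,61,47 -96:71,59,44 -94:68,55,41 -92:66,53,38 -90:65,52,36 -88:63,50,34 -86:67,52,36 -84:90,71,47 -82:112,89,57 -80:112,89,58 -78:111,88,57 -76:110,88,57 -74:115,92,59 -72:114,92,59 -70:111,89,58 -68:110,88,58 -66:112,89,58 -64:116,92,59 -62:114,91,59 -60:112,89,59 -58:112,89,58
1.7667 [0.2677205  0.56459186 0.21430142] [ 1.02  0.49  1.56 -0.    1.09  2.22]
[ 1.33678336e+01  7.67885821e+02 -3.97662878e-01]
[[ 9.305e-01  3.664e-01 -3.000e-04]
 [ 3.664e-01 -9.305e-01 -6.000e-04]
 [-5.000e-04  4.000e-04 -1.000e+00]]
```

Request:
{"api": "move_arm", "payload": {"twist": [[0,0,0],[0,0,0],[0,0,0],[0,0,0],[0,0,0],[0,0,0],[0,0,0],[0,0,0],[0,0,0],[0,0,0],[0,0,0],[0,0,0],[0,0,0],[0,0,0],[0,0,0],[0,0,0],[0,0,0],[0,0,0],[0,0,0],[0,0,-0.01]], "offset": [[0.7,40,0],[0.7,40,0],[0.7,40,0],[0.7,40,0],[0.7,40,0],[0.7,40,0],[0.7,40,0],[0.7,40,0],[0.7,40,0],[0.7,40,0],[0.7,40,0],[0.7,40,0],[0.7,40,0],[0.7,40,0],[0.7,40,0],[0.7,40,0],[0.7,40,0],[0.7,40,0],[0.7,40,0],[0,8,0]], "hand": [1,1,1,1,1,1,1,1,1,1,1,1,1,1,1,1,1,1,1,1]}}

```text
clock: 3.43
ee_pos: [0.5671, -0.1482, 0.2141]
tool_rot: [3.08, 0.612, 0.001]
contact_force: [-0.2, -0.8, -0.4]
width: 0.0003
gripper_force: 0.0
```

```bash
python3 - <<'E'
from h import *
from bench import r
s=r.state();print(s["clock"],s["ee_pos"],s["qpos"].round(2),s["contact_force"],to_tool(s,[.5615,-.145,.083]))
E
```

```text
3.4333 [ 0.56714785 -0.14823751  0.21408768] [-0.37  0.44  1.66 -0.    1.05  0.81] [-0.24855216 -0.79314957 -0.41494893] [ -4.0308697   -5.29590142 131.08038032]
```

Request:
{"api": "move_arm", "payload": {"twist": [[0,0,0],[0,0,0],[0,0,0],[0,0,0],[0,0,0],[0,0,0],[0,0,0]], "offset": [[-4,-5,0],[0,0,30],[0,0,30],[0,0,30],[0,0,28],[0,0,8],[0,0,0]], "hand": [1,1,1,1,1,1,1]}}

```text
clock: 4.02
ee_pos: [0.5586, -0.1388, 0.0871]
tool_rot: [-3.079, -0.614, 0.005]
contact_force: [-0.6, -0.5, 0.7]
width: 0.0004
gripper_force: 0.0
```

Request:
{"api": "move_arm", "payload": {"twist": [[0,0,0],[0,0,0],[0,0,0],[0,0,0]], "offset": [[0,0,1],[0,0,1],[0,0,0],[0,0,0]], "hand": [1,1,1,1]}}

```text
clock: 4.35
ee_pos: [0.5604, -0.1403, 0.0879]
tool_rot: [3.081, 0.61, 0.003]
contact_force: [-0.2, 0.7, 0.3]
width: 0.0003
gripper_force: 0.0
```

Request:
{"api": "move_arm", "payload": {"twist": [[0,0,0],[0,0,0],[0,0,0],[0,0,0],[0,0,0],[0,0,0]], "offset": [[0,4,1],[0,0,1],[0,0,0.5],[0,0,0],[0,0,0],[0,0,0]], "hand": [1,1,1,1,1,1]}}

```text
clock: 4.85
ee_pos: [0.5615, -0.1439, 0.0841]
tool_rot: [-3.082, -0.61, 0.0]
contact_force: [-0.3, -0.1, 0.1]
width: 0.0007
gripper_force: 0.0
```

Request:
{"api": "move_arm", "payload": {"twist": [[0,0,0],[0,0,0],[0,0,0]], "offset": [[0,0,0.5],[0,0,0],[0,0,0]], "hand": [1,1,1]}}

```text
clock: 5.1
ee_pos: [0.5615, -0.1439, 0.0836]
tool_rot: [-3.082, -0.61, -0.0]
contact_force: [0.2, -0.6, 0.5]
width: 0.0007
gripper_force: 0.0
```

Request:
{"api": "move_arm", "payload": {"twist": [[0,0,0],[0,0,0],[0,0,0]], "offset": [[0,0,0.5],[0,0,0],[0,0,0]], "hand": [1,1,1]}}

```text
clock: 5.35
ee_pos: [0.5615, -0.1439, 0.0833]
tool_rot: [3.082, 0.61, 0.0]
contact_force: [-0.8, 0.3, 2.0]
width: 0.0005
gripper_force: 1.5
```

Request:
{"api": "move_arm", "payload": {"twist": [[0,0,0],[0,0,0],[0,0,0]], "offset": [[0,0,0.3],[0,0,0],[0,0,0]], "hand": [1,1,1]}}

```text
clock: 5.6
ee_pos: [0.5615, -0.1439, 0.0831]
tool_rot: [3.082, 0.61, 0.001]
contact_force: [-2.5, 2.0, 5.9]
width: 0.0006
gripper_force: 2.8
```

Request:
{"api": "move_arm", "payload": {"twist": [[0,0,0],[0,0,0],[0,0,0]], "offset": [[0,0,0.2],[0,0,0],[0,0,0]], "hand": [1,1,1]}}

```text
clock: 5.85
ee_pos: [0.5615, -0.1439, 0.083]
tool_rot: [3.082, 0.61, 0.001]
contact_force: [-1.1, 0.6, 6.7]
width: 0.0005
gripper_force: 3.4
```

Request:
{"api": "move_arm", "payload": {"twist": [[0,0,0],[0,0,0],[0,0,0]], "offset": [[0,0,0.2],[0,0,0],[0,0,0]], "hand": [1,1,1]}}

```text
clock: 6.1
ee_pos: [0.5615, -0.1439, 0.0829]
tool_rot: [3.082, 0.61, 0.001]
contact_force: [-2.4, 0.7, 7.2]
width: 0.0002
gripper_force: 4.0
```

Request:
{"api": "move_arm", "payload": {"twist": [[0,0,0],[0,0,0],[0,0,0],[0,0,0],[0,0,0],[0,0,0]], "offset": [[-1,0,0.03],[-1,0,0.03],[-1,0,0.03],[-1,0,0.03],[-1,0,0.03],[0,0,0]], "hand": [1,1,1,1,1,1]}}

```text
clock: 6.6
ee_pos: [0.5579, -0.146, 0.083]
tool_rot: [3.081, 0.609, 0.004]
contact_force: [2.3, 1.4, 5.6]
width: 0.0005
gripper_force: 3.1
```

Request:
{"api": "move_arm", "payload": {"twist": [[0,0,0],[0,0,0],[0,0,0]], "offset": [[0,0,0.3],[0,0,0],[0,0,0]], "hand": [1,1,1]}}

```text
clock: 6.85
ee_pos: [0.5579, -0.146, 0.0828]
tool_rot: [3.081, 0.61, 0.004]
contact_force: [1.8, 1.0, 8.3]
width: 0.0007
gripper_force: 4.0
```

Request:
{"api": "move_arm", "payload": {"twist": [[0,0,0],[0,0,0],[0,0,0],[0,0,0],[0,0,0],[0,0,0]], "offset": [[-1,0,0.04],[-1,0,0.04],[-1,0,0.04],[-1,0,0.04],[-1,0,0.04],[0,0,0]], "hand": [1,1,1,1,1,1]}}

```text
clock: 7.35
ee_pos: [0.5536, -0.148, 0.0827]
tool_rot: [3.08, 0.609, 0.005]
contact_force: [2.6, 0.8, 8.0]
width: 0.0004
gripper_force: 3.9
```

```bash
cat > look.py <<'E'
from h import *
from bench import r
s=r.state();print(s["clock"],s["ee_pos"].round(4),s["contact_force"].round(1),s["gripper_force"])
a=np.radians(22.1);u=np.array([np.cos(a),np.sin(a)])
c=r.capture("scene");H=hsv(c)
b=blobs((abs(H[...,0].astype(int)-110)<12)&(H[...,1]>120),100)
for q in b:
    P=cast(c,q,.083)[:,:2]
    if abs(P.mean(0)-[.52,-.16]).max()<.1:
        t=(P-[.543,-.1525])@u*1000; v=(P-[.543,-.1525])@[-u[1],u[0]]*1000
        print("near",np.percentile(t,1).round(1),t.min().round(1),"far",t.max().round(1),"v",v.min().round(1),v.max().round(1),np.round(rect(P),1))
c["image"].dump("last.npy")
E
python3 look.py
```

```text
7.35 [ 0.5536 -0.148   0.0827] [2.6 0.8 8. ] 3.912913654348813
near 5.7 5.6 far 70.4 v -27.8 28.9 [ 578.  -137.7   64.7   56.6   22.1]
```

Request:
{"api": "move_arm", "payload": {"twist": [[0,0,0],[0,0,0],[0,0,0],[0,0,0],[0,0,0],[0,0,0],[0,0,0],[0,0,0],[0,0,0]], "offset": [[0,0,0.1],[-1,0,0.04],[-1,0,0.04],[-1,0,0.04],[-1,0,0.04],[-1,0,0.04],[-1,0,0.04],[-1,0,0.04],[0,0,0]], "hand": [1,1,1,1,1,1,1,1,1]}}

```text
clock: 8.15
ee_pos: [0.5473, -0.1507, 0.0825]
tool_rot: [3.08, 0.609, 0.006]
contact_force: [3.7, 1.5, 8.8]
width: 0.0005
gripper_force: 4.3
```

```bash
python3 look.py
```

```text
8.15 [ 0.5473 -0.1507  0.0825] [3.7 1.5 8.8] 4.343657623976469
near -1.7 -2.1 far 63.6 v -27.8 28.9 [ 571.3 -140.5   65.4   56.7   21.8]
```

Request:
{"api": "move_arm", "payload": {"twist": [[0,0,0],[0,0,0],[0,0,0],[0,0,0],[0,0,0],[0,0,0],[0,0,0],[0,0,0],[0,0,0]], "offset": [[-1.5,0,0.06],[-1.5,0,0.06],[-1.5,0,0.06],[-1.5,0,0.06],[-1.5,0,0.06],[-1.5,0,0.06],[-1.5,0,0.06],[-1.5,0,0.06],[0,0,0]], "hand": [1,1,1,1,1,1,1,1,1]}}

```text
clock: 8.95
ee_pos: [0.5361, -0.1554, 0.082]
tool_rot: [3.08, 0.609, 0.006]
contact_force: [2.8, -0.1, 10.0]
width: 0.0006
gripper_force: 4.6
```

Request:
{"api": "move_arm", "payload": {"twist": [[0,0,0],[0,0,0],[0,0,0],[0,0,0],[0,0,0],[0,0,0],[0,0,0],[0,0,0],[0,0,0]], "offset": [[-1.5,0,0.07],[-1.5,0,0.07],[-1.5,0,0.07],[-1.5,0,0.07],[-1.5,0,0.07],[-1.5,0,0.07],[-1.5,0,0.07],[-1.5,0,0.07],[0,0,0]], "hand": [1,1,1,1,1,1,1,1,1]}}

```text
clock: 9.7
ee_pos: [0.5251, -0.16, 0.0815]
tool_rot: [3.08, 0.609, 0.006]
contact_force: [3.7, 0.1, 10.3]
width: 0.0003
gripper_force: 4.8
```

```bash
python3 look.py
```

```text
9.7 [ 0.5251 -0.16    0.0815] [ 3.7  0.1 10.3] 4.816481794696301
near -27.4 -27.8 far 38.5 v -28.1 28.9 [ 547.6 -150.    66.5   56.6   22.9]
```

Request:
{"api": "move_arm", "payload": {"twist": [[0,0,0],[0,0,0],[0,0,0],[0,0,0],[0,0,0],[0,0,0],[0,0,0],[0,0,0],[0,0,0]], "offset": [[-1.5,0,0.06],[-1.5,0,0.06],[-1.5,0,0.06],[-1.5,0,0.06],[-1.5,0,0.06],[-1.5,0,0.06],[-1.5,0,0.06],[-1.5,0,0.06],[0,0,0]], "hand": [1,1,1,1,1,1,1,1,1]}}

```text
clock: 10.5
ee_pos: [0.5139, -0.1646, 0.0809]
tool_rot: [3.08, 0.609, 0.006]
contact_force: [2.5, 1.1, 9.9]
width: 0.0002
gripper_force: 4.8
```

Request:
{"api": "move_arm", "payload": {"twist": [[0,0,0],[0,0,0],[0,0,0],[0,0,0],[0,0,0],[0,0,0],[0,0,0],[0,0,0],[0,0,0]], "offset": [[-1.5,0,0.08],[-1.5,0,0.08],[-1.5,0,0.08],[-1.5,0,0.08],[-1.5,0,0.08],[-1.5,0,0.08],[-1.5,0,0.08],[-1.5,0,0.08],[0,0,0]], "hand": [1,1,1,1,1,1,1,1,1]}}

```text
clock: 11.25
ee_pos: [0.5028, -0.1692, 0.0803]
tool_rot: [3.08, 0.609, 0.006]
contact_force: [2.2, 0.9, 9.7]
width: 0.001
gripper_force: 4.8
```

```bash
python3 look.py
```

```text
11.25 [ 0.5028 -0.1692  0.0803] [2.2 0.9 9.7] 4.828753281617537
near -53.2 -53.4 far 15.1 v -28.5 27.0 [ 525.5 -160.4   68.5   55.5   22.3]
```

Request:
{"api": "move_arm", "payload": {"twist": [[0,0,0],[0,0,0],[0,0,0],[0,0,0],[0,0,0],[0,0,0],[0,0,0],[0,0,0],[0,0,0],[0,0,0]], "offset": [[-1.5,0,0.08],[-1.5,0,0.08],[-1.5,0,0.08],[-1.5,0,0.08],[-1.5,0,0.08],[-1.5,0,0.08],[-1.5,0,0.08],[-1.5,0,0.08],[0,0,0],[0,0,0]], "hand": [1,1,1,1,1,1,1,1,1,1]}}

```text
clock: 12.13
ee_pos: [0.4917, -0.1738, 0.0796]
tool_rot: [3.08, 0.609, 0.005]
contact_force: [3.0, 0.4, 10.1]
width: 0.0006
gripper_force: 4.8
```

Request:
{"api": "move_arm", "payload": {"twist": [[0,0,0],[0,0,0],[0,0,0],[0,0,0],[0,0,0],[0,0,0],[0,0,0],[0,0,0],[0,0,0],[0,0,0],[0,0,0],[0,0,0],[0,0,0]], "offset": [[0,0,-0.5],[0,0,-0.5],[0,0,-0.5],[0,0,-0.5],[0,0,-0.5],[0,0,-0.5],[0,0,-0.5],[0,0,-0.5],[0,0,-1],[0,0,-5],[0,0,-15],[0,0,-30],[0,0,-30]], "hand": [1,1,1,1,1,1,1,1,1,1,1,1,1]}}

```text
clock: 13.22
ee_pos: [0.4894, -0.1728, 0.1639]
tool_rot: [-3.08, -0.61, 0.004]
contact_force: [0.1, 0.2, 0.5]
width: 0.0002
gripper_force: 0.0
```

Request:
{"api": "move_arm", "payload": {"twist": [[0,0,0],[0,0,0],[0,0,0],[0,0,0],[0,0,0]], "offset": [[-30,0,0],[-30,0,0],[-30,0,0],[0,0,0],[0,0,0]], "hand": [0,0,0,0,0]}}

```text
clock: 13.63
ee_pos: [0.4061, -0.2078, 0.1639]
tool_rot: [-3.082, -0.607, 0.0]
contact_force: [0.8, -0.3, 0.2]
width: 0.0283
gripper_force: 0.0
```

```bash
cat > prof.py <<'E'
from h import *
from bench import r
s=r.state();print(s["clock"],s["ee_pos"].round(4),s["contact_force"].round(1))
for n in("scene","top"):
    c=r.capture(n);H=hsv(c)
    for q in blobs((abs(H[...,0].astype(int)-110)<12)&(H[...,1]>120),60):
        P=cast(c,q,.083)
        if abs(P[:,:2].mean(0)-[.5,-.16]).max()<.2: print(n,q.mean(0).round(),np.round(rect(P),1))
    cv2.imwrite(f"pics/{n}_b.png",c["image"][:,:,::-1])
A=cv2.imread("pics/scene_b.png")[130:250,200:330];B=cv2.imread("pics/top_b.png")[140:260,190:320]
cv2.imwrite("pics/b.png",cv2.resize(np.hstack([A,B]),(800,369),interpolation=cv2.INTER_CUBIC))
E
python3 prof.py
```

```text
13.6333 [ 0.4061 -0.2078  0.1639] [ 0.8 -0.3  0.2]
scene [250. 175.] [ 475.1 -179.8  150.6   58.1   22.9]
```

View pics/b.png

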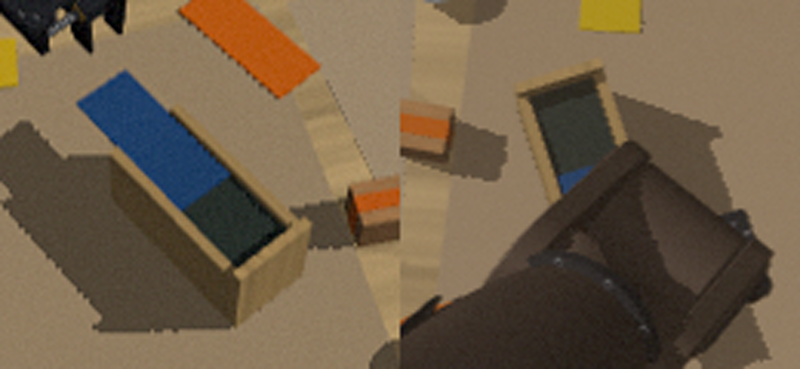

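The plate rests on the feeder with about 57–59 mm of overhang, slid out over the lip. Next is the grasp of the overhang.

Request:
{"api": "move_arm", "payload": {"twist": [[0,0,0],[0,0,0],[0,0,0],[0,0,0],[0,0,0],[0,0,0]], "offset": [[10,0,0],[10,0,0],[10,0,0],[0,0,0],[0,0,0],[0,0,0]], "hand": [0,0,0,0,0,0]}}

```text
clock: 14.23
ee_pos: [0.4349, -0.1957, 0.1633]
tool_rot: [-3.081, -0.611, 0.001]
contact_force: [0.2, -0.1, 0.0]
width: 0.0766
gripper_force: 0.0
```

```bash
python3 - <<'E'
from h import *
from bench import r
s=r.state();print(s["clock"],s["ee_pos"],s["width"],to_tool(s,[.4411,-.1939,.0625]))
M=R.from_rotvec(s["tool_rot"]).as_matrix();print(np.degrees(np.arctan2(M[1,0],M[0,0])))
E
```

```text
14.2333 [ 0.43488755 -0.19569122  0.16334127] 0.07661754363486775 [  6.45747243   0.77019574 100.83884255]
22.447138038319682
```

Request:
{"api": "move_arm", "payload": {"twist": [[0,0,0],[0,0,0],[0,0,0],[0,0,0],[0,0,0],[0,0,0],[0,0,0],[0,0,0],[0,0,0]], "offset": [[6,1,0],[0,0,0],[0,0,20],[0,0,20],[0,0,20],[0,0,20],[0,0,21],[0,0,0],[0,0,0]], "hand": [0,0,0,0,0,0,0,0,0]}}

```text
clock: 14.98
ee_pos: [0.4405, -0.1947, 0.0623]
tool_rot: [-3.081, -0.609, 0.002]
contact_force: [0.1, -0.1, 0.6]
width: 0.0952
gripper_force: 0.0
```

```bash
python3 - <<'E'
from h import *
from bench import r
s=r.state();print(s["clock"],s["ee_pos"],s["width"],s["contact_force"],to_tool(s,[.4411,-.1939,.0625]))
c=r.capture("scene");A=c["image"][110:230,180:310,::-1]
w=r.capture("wrist");print(w["T_tool_cam"].round(3))
B=w["image"][:,:,::-1]
cv2.imwrite("pics/g.png",np.hstack([cv2.resize(A,(400,369),interpolation=cv2.INTER_CUBIC),cv2.resize(B,(400,369))]))
E
```

```text
14.9833 [ 0.44047244 -0.19466243  0.06228312] 0.0952394449875509 [ 0.14314015 -0.0991833   0.57206859] [ 0.87034131 -0.46643685 -0.21706003]
[[ 0.    -0.966 -0.257  0.073]
 [ 1.     0.    -0.001  0.   ]
 [ 0.001 -0.257  0.966 -0.17 ]
 [ 0.     0.     0.     1.   ]]
```

View pics/g.png

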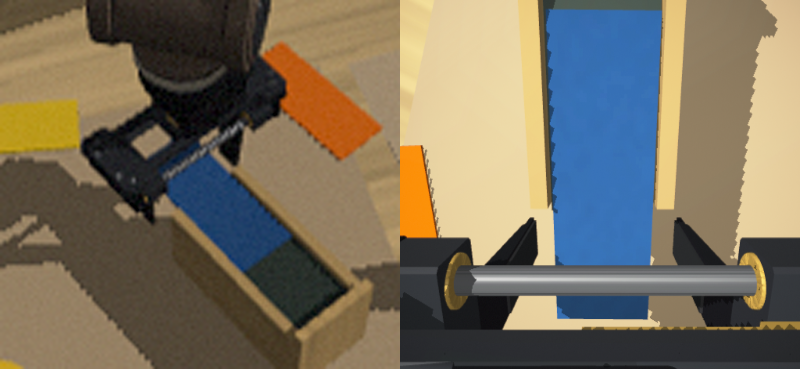

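The fingers straddle the overhanging end (wrist crop: plate at about x 555–655, fingers at 515 and 690), just outside the fence ends. Next I close gently, then firm up.

Request:
{"api": "move_arm", "payload": {"twist": [[0,0,0],[0,0,0],[0,0,0],[0,0,0],[0,0,0],[0,0,0],[0,0,0],[0,0,0]], "offset": [[0,0,0],[0,0,0],[0,0,0],[0,0,0],[0,0,0],[0,0,0],[0,0,0],[0,0,0]], "hand": [0.2,0.25,0.3,0.35,0.4,0.5,0.6,0.6], "grip_force": 8}}

```text
clock: 15.75
ee_pos: [0.4407, -0.1947, 0.0626]
tool_rot: [-3.082, -0.61, 0.0]
contact_force: [0.2, 0.6, 1.2]
width: 0.0596
gripper_force: 8.0
```

Request:
{"api": "move_arm", "payload": {"twist": [[0,0,0],[0,0,0],[0,0,0],[0,0,0],[0,0,0]], "offset": [[0,0,0],[0,0,0],[0,0,0],[0,0,0],[0,0,0]], "hand": [1,1,1,1,1], "grip_force": 55}}

```text
clock: 16.17
ee_pos: [0.4407, -0.1947, 0.0626]
tool_rot: [-3.082, -0.61, -0.0]
contact_force: [-0.5, 0.8, -0.4]
width: 0.0584
gripper_force: 55.0
```

Request:
{"api": "move_arm", "payload": {"twist": [[0,0,0],[0,0,0],[0,0,0],[0,0,0],[0,0,0],[0,0,0],[0,0,0],[0,0,0]], "offset": [[0,0,-1],[0,0,-1],[0,0,-1],[0,0,-2],[0,0,-3],[0,0,-3],[0,0,0],[0,0,0]], "hand": [1,1,1,1,1,1,1,1]}}

```text
clock: 16.83
ee_pos: [0.4408, -0.1948, 0.0738]
tool_rot: [3.081, 0.61, 0.001]
contact_force: [0.1, 0.2, -2.2]
width: 0.0588
gripper_force: 55.0
```

Request:
{"api": "move_arm", "payload": {"twist": [[0,0,0],[0,0,0],[0,0,0],[0,0,0],[0,0,0],[0,0,0],[0,0,0],[0,0,0],[0,0,0]], "offset": [[0,0,-5],[0,0,-10],[0,0,-15],[0,0,-15],[0,0,-15],[0,0,-15],[0,0,-10],[0,0,-5],[0,0,0]], "hand": [1,1,1,1,1,1,1,1,1]}}

```text
clock: 17.58
ee_pos: [0.441, -0.1949, 0.1646]
tool_rot: [3.081, 0.61, 0.002]
contact_force: [0.7, 0.0, -2.6]
width: 0.0589
gripper_force: 55.0
```

```bash
python3 - <<'E'
from h import *
from bench import r
s=r.state();print(s["clock"],s["ee_pos"],s["qpos"].round(2),s["contact_force"],s["torque"])
w=r.capture("wrist");cv2.imwrite("pics/w.png",w["image"][:,:,::-1])
# plate end corners in tool frame vs pitch: width ratio
H=hsv(w);m=(abs(H[...,0].astype(int)-108)<14)&(H[...,1]>110)
b=max(blobs(m,500),key=len)
T=w["T_tool_cam"];K=w["mtx"]
far=b[:,1].min();row=far+4
print("far row",far)
for row in(far+5,far+30,far+80,far+150):
    x=np.where(m[row])[0];print(row,x.min(),x.max())
# far corner at half width 30 mm: depth
x=np.where(m[far+3])[0];Z=K[0,0]*60/(x.max()-x.min()+1)
for px in((x.min(),far),(x.max()+1,far)):
    p=np.array([(px[0]-K[0,2])/K[0,0],(px[1]-K[1,2])/K[1,1],1]);o=T[:3,3]*1000;d=T[:3,:3]@p
    print("by width",o+d*Z,"on plane z=-20.5:",o+d*((-20.5-o[2])/d[2]))
E
```

```text
17.5833 [ 0.44100198 -0.19485172  0.16457832] [-0.55  0.36  1.96  0.    0.82  0.63] [ 0.66561384  0.01732372 -2.5928716 ] [-0.11505082  0.23942928 -0.04070876]
far row 10
15 187 333
40 189 332
90 192 330
160 196 327
by width [112.38140559 -30.80976918 -18.03121817] on plane z=-20.5: [111.74543311 -30.30879359 -20.5       ]
by width [112.38704369  29.19021305 -17.98538148] on plane z=-20.5: [111.73936537  28.70877505 -20.5       ]
```

View pics/w.png

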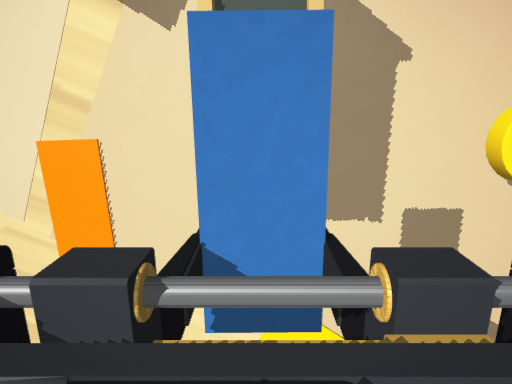

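```bash
cat > wfit.py <<'E'
from h import *
from bench import r
def fit():
    s=r.state();w=r.capture("wrist");H=hsv(w);m=(abs(H[...,0].astype(int)-108)<14)&(H[...,1]>110)
    T=w["T_tool_cam"];K=w["mtx"];far=np.where(m.sum(1)>100)[0].min()
    rows=np.arange(far+4,far+200);L=[np.where(m[q])[0].min() for q in rows];Rr=[np.where(m[q])[0].max()+1 for q in rows]
    l=np.polyfit(rows,L,1);q=np.polyfit(rows,Rr,1);P=[]
    for row in(far,far+200):
        xl,xr=np.polyval(l,row),np.polyval(q,row);Z=K[0,0]*60/(xr-xl)
        for x in(xl,xr): P.append(T[:3,3]*1000+T[:3,:3]@np.array([(x-K[0,2])/K[0,0],(row-K[1,2])/K[1,1],1])*Z)
    P=np.array(P);f=P[:2].mean(0);n=P[2:].mean(0);d=f-n
    print("far",f.round(1),"near",n.round(1),"pitch deg(+droop)",np.degrees(np.arctan2(d[2],d[0])).round(2),"yaw",np.degrees(np.arctan2(d[1],d[0])).round(2))
    return s
if __name__=="__main__":
    s=fit()
    M=R.from_rotvec(s["tool_rot"]).as_matrix();print("yaw",np.degrees(np.arctan2(M[1,0],M[0,0])))
    a=np.radians(14.8);u=np.array([np.cos(a),np.sin(a)])
    tgt=np.array([.5766,.2153])-.037*u;print("TCP target",tgt,to_tool(s,[*tgt,.165]))
E
python3 wfit.py
```

```text
far [112.4  -0.8 -18. ] near [ 27.5  -0.1 -19.3] pitch deg(+droop) 0.84 yaw -0.48
yaw 22.39112687485351
TCP target [0.54082753 0.20584851] [ 245.13526301 -332.22281235   -1.26694787]
```

Request:
{"api": "move_arm", "payload": {"twist": [[0,0,0],[0,0,0],[0,0,0],[0,0,0],[0,0,0],[0,0,0],[0,0,0],[0,0,0],[0,0,0],[0,0,0],[0,0,0],[0,0,0],[0,0,0],[0,0,0],[0,0,0],[0,0,0],[0,0,0],[0,0,0],[0,0,0],[0,0,0]], "offset": [[3,-4,0],[7,-9,0],[10,-14,0],[14,-19,0],[15,-20,0],[15,-20,0],[15,-20,0],[15,-20,0],[15,-20,0],[15,-20,0],[15,-20,0],[15,-20,0],[15,-20,0],[15,-20,0],[15,-20,0],[14,-20,0],[12,-19,0],[10,-14,0],[7,-9,0],[3,-4,0]], "hand": [1,1,1,1,1,1,1,1,1,1,1,1,1,1,1,1,1,1,1,1]}}

```text
clock: 19.35
ee_pos: [0.5404, 0.2075, 0.163]
tool_rot: [-3.081, -0.612, 0.001]
contact_force: [-0.9, -0.9, -1.3]
width: 0.0579
gripper_force: 55.0
```

Request:
{"api": "move_arm", "payload": {"twist": [[0,0,0.02],[0,0,0.035],[0,0,0.04],[0,0,0.03],[0,0,0.016],[0,0,0],[0,0,0],[0,0,0]], "offset": [[0,-4,0],[0,-4,0],[0,-4,0],[0,-4,0],[0,-4,0],[0,0,0],[0,0,0],[0,0,0]], "hand": [1,1,1,1,1,1,1,1]}}

```text
clock: 20.02
ee_pos: [0.5343, 0.2242, 0.1635]
tool_rot: [3.117, 0.392, -0.0]
contact_force: [-0.5, 0.6, -2.4]
width: 0.0586
gripper_force: 55.0
```

```bash
python3 wfit.py; python3 - <<'E'
from bench import r
print(r.state()["contact_force"],r.state()["ee_pos"],r.state()["clock"])
E
```

```text
far [112.1  -1.  -17.6] near [ 27.1  -0.2 -19.4] pitch deg(+droop) 1.26 yaw -0.56
yaw 14.342603544724147
TCP target [0.54082753 0.20584851] [ 1.8004708  19.40056093 -1.46491688]
[-0.03158928 -0.0345211  -1.58972423] [0.53431203 0.22423861 0.16355406] 20.0667
```

Request:
{"api": "move_arm", "payload": {"twist": [[0,0,0],[0,0.012,0],[0,0,0],[0,0,0],[0,0,0],[0,0,0],[0,0,0],[0,0,0],[0,0,0],[0,0,0],[0,0,0],[0,0,0],[0,0,0],[0,0,0],[0,0,0]], "offset": [[1,7,0],[1,7,0],[0,6,0],[0,0,0],[0,0,5],[0,0,10],[0,0,15],[0,0,15],[0,0,15],[0,0,15],[0,0,12],[0,0,6],[0,0,0],[0,0,0],[0,0,0]], "hand": [1,1,1,1,1,1,1,1,1,1,1,1,1,1,1]}}

```text
clock: 21.32
ee_pos: [0.5425, 0.206, 0.0711]
tool_rot: [-3.115, -0.391, -0.02]
contact_force: [0.4, -0.0, -2.3]
width: 0.0587
gripper_force: 55.0
```

```bash
cat > jl.py <<'E'
from wfit import *
import sys
s=fit();print(s["clock"],s["ee_pos"],s["contact_force"])
z=s["ee_pos"][2]+.0204
a=np.radians(14.8);u=np.array([np.cos(a),np.sin(a)]);v=np.array([-u[1],u[0]])
for n,c0 in(("scene",[.5763,.2152]),("top",[.5783,.2159])):
    c=r.capture(n);H=hsv(c);cv2.imwrite(f"pics/{n}_j.png",c["image"][:,:,::-1])
    for q in blobs((abs(H[...,0].astype(int)-110)<12)&(H[...,1]>120),60):
        P=cast(c,q,z)[:,:2]
        if abs(P.mean(0)-[.577,.215]).max()<.12:
            t=(P-c0)@u*1000;y=(P-c0)@v*1000
            print(n,"rel jig t",t.min().round(1),t.max().round(1),"v",y.min().round(1),y.max().round(1),np.round(rect(P),1))
A=cv2.imread("pics/scene_j.png")[120:240,330:460];B=cv2.imread("pics/top_j.png")[120:240,70:200]
cv2.imwrite("pics/j%s.png"%sys.argv[1],cv2.resize(np.hstack([A,B]),(800,369),interpolation=cv2.INTER_CUBIC))
E
python3 jl.py 1
```

```text
far [112.1  -0.9 -17.7] near [ 27.   -0.1 -19.1] pitch deg(+droop) 0.96 yaw -0.51
21.3167 [0.54250476 0.20601626 0.07109276] [ 0.35444577 -0.02265523 -2.28454434]
scene rel jig t -32.4 75.5 v -31.9 28.0 [597.9 218.2 107.6  59.6  13.8]
top rel jig t -72.9 -47.1 v -28.5 26.4 [520.6 199.6  55.   25.6 -74.9]
```

View pics/j1.png

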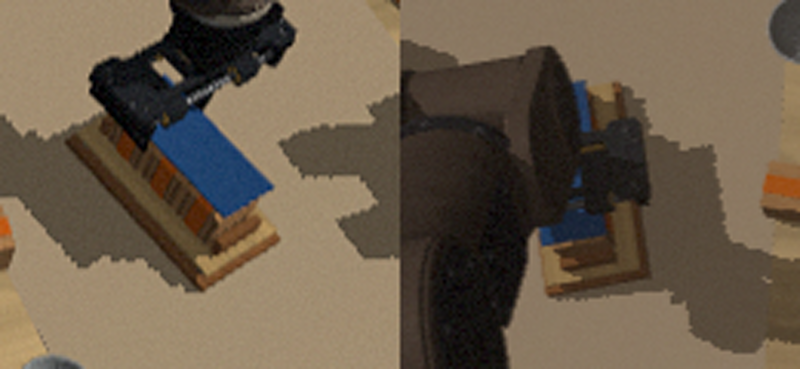

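Request:
{"api": "move_arm", "payload": {"twist": [[0,0,0],[0,0,0],[0,0,0],[0,0,0],[0,0,0],[0,0,0],[0,0,0],[0,0,0]], "offset": [[-1,-1,0],[0,0,4],[0,0,5],[0,0,4],[0,0,2],[0,0,1],[0,0,0],[0,0,0]], "hand": [1,1,1,1,1,1,1,1]}}

```text
clock: 22.13
ee_pos: [0.5413, 0.2066, 0.0545]
tool_rot: [-3.116, -0.391, -0.019]
contact_force: [-0.9, 0.6, -2.1]
width: 0.0585
gripper_force: 55.0
```

```bash
python3 jl.py 2
```

```text
far [112.1  -0.9 -17.5] near [ 27.   -0.1 -19.1] pitch deg(+droop) 1.05 yaw -0.53
22.1333 [0.5412586  0.20662051 0.05454529] [-0.9197232   0.63656602 -2.12299726]
scene rel jig t -32.2 74.5 v -32.2 29.9 [597.6 218.7 106.6  61.1  13.1]
top rel jig t -74.4 -49.2 v -27.6 28.0 [518.5 200.4  55.9  24.5 -73.4]
```

Request:
{"api": "move_arm", "payload": {"twist": [[0,0,0],[0,0,0],[0,0,0],[0,0,0]], "offset": [[0,0,1],[0,0,0.5],[0,0,0],[0,0,0]], "hand": [1,1,1,1]}}

```text
clock: 22.62
ee_pos: [0.5412, 0.2066, 0.0531]
tool_rot: [-3.116, -0.391, -0.019]
contact_force: [0.3, -0.3, -2.4]
width: 0.0587
gripper_force: 55.0
```

Request:
{"api": "move_arm", "payload": {"twist": [[0,0,0],[0,0,0],[0,0,0],[0,0,0]], "offset": [[0,0,0.5],[0,0,0.5],[0,0,0],[0,0,0]], "hand": [1,1,1,1]}}

```text
clock: 22.95
ee_pos: [0.5413, 0.2066, 0.0521]
tool_rot: [-3.116, -0.391, -0.019]
contact_force: [0.1, -0.2, -2.1]
width: 0.0589
gripper_force: 55.0
```

Request:
{"api": "move_arm", "payload": {"twist": [[0,0,0],[0,0,0],[0,0,0]], "offset": [[0,0,0.5],[0,0,0],[0,0,0]], "hand": [1,1,1]}}

```text
clock: 23.2
ee_pos: [0.5413, 0.2066, 0.0516]
tool_rot: [-3.116, -0.391, -0.019]
contact_force: [0.4, 0.5, -2.9]
width: 0.0587
gripper_force: 55.0
```

Request:
{"api": "move_arm", "payload": {"twist": [[0,0,0],[0,0,0],[0,0,0]], "offset": [[0,0,0.5],[0,0,0],[0,0,0]], "hand": [1,1,1]}}

```text
clock: 23.45
ee_pos: [0.5413, 0.2066, 0.0511]
tool_rot: [-3.116, -0.391, -0.019]
contact_force: [0.1, -0.2, -2.6]
width: 0.0586
gripper_force: 55.0
```

Request:
{"api": "move_arm", "payload": {"twist": [[0,0,0],[0,0,0],[0,0,0]], "offset": [[0,0,0.3],[0,0,0],[0,0,0]], "hand": [1,1,1]}}

```text
clock: 23.7
ee_pos: [0.5413, 0.2066, 0.0508]
tool_rot: [-3.115, -0.391, -0.019]
contact_force: [-0.3, 0.1, -1.5]
width: 0.0586
gripper_force: 55.0
```

Request:
{"api": "move_arm", "payload": {"twist": [[0,0,0],[0,0,0],[0,0,0]], "offset": [[0,0,0.3],[0,0,0],[0,0,0]], "hand": [1,1,1]}}

```text
clock: 23.95
ee_pos: [0.5413, 0.2066, 0.0508]
tool_rot: [-3.115, -0.391, -0.019]
contact_force: [-1.6, -0.5, 3.1]
width: 0.0586
gripper_force: 55.0
```

Request:
{"api": "move_arm", "payload": {"twist": [[0,0,0],[0,0,0],[0,0,0],[0,0,0]], "offset": [[0,0,-0.2],[0,0,0],[0,0,0],[0,0,0]], "hand": [1,1,1,1], "grip_force": 4}}

```text
clock: 24.28
ee_pos: [0.5414, 0.2067, 0.0507]
tool_rot: [-3.115, -0.391, -0.019]
contact_force: [-0.5, -0.0, 0.5]
width: 0.0595
gripper_force: 4.0
```

Request:
{"api": "move_arm", "payload": {"twist": [[0,0,0],[0,0,0],[0,0,0],[0,0,0],[0,0,0],[0,0,0],[0,0,0],[0,0,0]], "offset": [[0,0,0],[0,0,0],[0,0,0],[0,0,0],[0,0,0],[0,0,0],[0,0,0],[0,0,0]], "hand": [0.37,0.35,0.32,0.28,0.24,0.2,0.2,0.2]}}

```text
clock: 24.95
ee_pos: [0.5413, 0.2067, 0.0507]
tool_rot: [-3.116, -0.391, -0.019]
contact_force: [0.4, -0.2, -0.1]
width: 0.0758
gripper_force: 0.0
```

```bash
python3 jl.py 3
```

```text
far [112.3  -1.1 -18.1] near [ 27.5  -0.1 -19.3] pitch deg(+droop) 0.83 yaw -0.63
24.95 [0.5412727  0.20665014 0.05071834] [ 0.41631721 -0.210523   -0.05725223]
scene rel jig t -33.1 74.6 v -32.0 37.4 [595.9 222.9 107.6  69.3  14.4]
top rel jig t -74.7 -48.6 v -27.3 27.8 [518.  200.   55.2  25.8 -71.3]
```

View pics/j3.png

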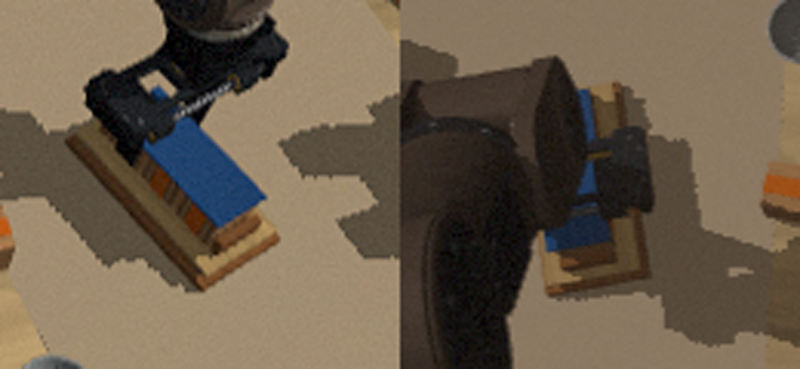

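Plate released; it sits on the row in both views. Next I lift straight up and back off to check it unobstructed.

Request:
{"api": "move_arm", "payload": {"twist": [[0,0,0],[0,0,0],[0,0,0],[0,0,0],[0,0,0],[0,0,0],[0,0,0],[0,0,0]], "offset": [[0,0,-5],[0,0,-15],[0,0,-20],[0,0,-30],[0,0,-30],[0,0,-20],[0,0,0],[0,0,0]], "hand": [0.2,0.2,0.2,0.2,0.2,0.2,0.2,0.2]}}

```text
clock: 25.77
ee_pos: [0.5401, 0.2064, 0.1719]
tool_rot: [-3.115, -0.391, -0.023]
contact_force: [-0.2, 0.9, -0.1]
width: 0.0763
gripper_force: 0.0
```

Request:
{"api": "move_arm", "payload": {"twist": [[0,0,0],[0,0,0],[0,0,0],[0,0,0],[0,0,0],[0,0,0],[0,0,0],[0,0,0],[0,0,0]], "offset": [[0,25,0],[0,25,0],[0,25,0],[0,25,0],[0,25,0],[0,25,0],[0,25,0],[0,25,0],[0,0,0]], "hand": [0.2,0.2,0.2,0.2,0.2,0.2,0.2,0.2,0.2]}}

```text
clock: 26.52
ee_pos: [0.5897, 0.009, 0.1693]
tool_rot: [-3.116, -0.387, -0.016]
contact_force: [-0.3, -0.5, 0.5]
width: 0.0762
gripper_force: 0.0
```

```bash
sed -i 's/^s=fit().*/s=r.state();print(s["clock"],s["ee_pos"])/; s/^z=.*/z=.071/' jl.py; python3 jl.py 4
```

```text
26.5167 [0.58972088 0.00903823 0.16927271]
scene rel jig t -73.3 74.6 v -31.9 27.5 [577.5 213.2 147.9  59.3  14.7]
top rel jig t 12.8 73.6 v -18.8 28.2 [618.6 231.6  60.9  46.8  14.3]
```

View pics/j4.png

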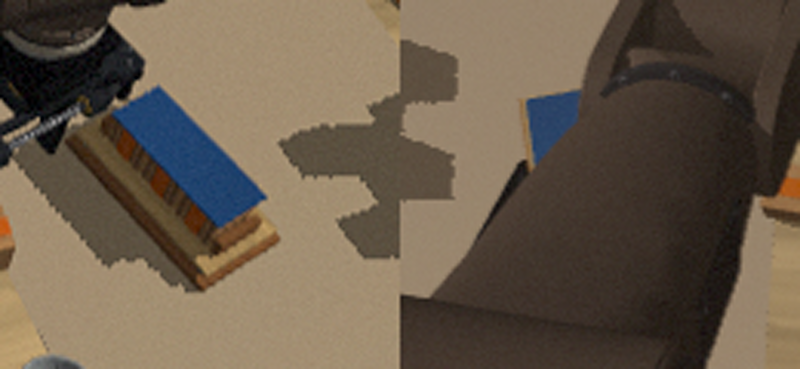

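The scene view shows the plate flat on the row, within about 1–2 mm of centre and yaw 14.7° against 14.8° for the row. The robot is clear of everything, so I'm handing in.

```bash
python3 -c "
from bench import r
print(r.hand_in())"
```

```text
the job is handed in; nothing more can be done
None
```

I slid the plate out over the lip to a 57–59 mm overhang at about 10 N, let it rest, then gripped it by that end and laid it flat along the box row, about 1–2 mm off centre by camera. I handed the job in at about 26.5 s; no verdict came back.

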